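# Open the dog-proof treat chest by its pop-out T-handle

## Robot

A 7-joint arm with a two-finger parallel gripper is mounted at the origin on a cart in front of the work surface, level with it; the furniture and walls round the work are solid. World frame = base frame: x ahead of the robot, y to its left, z up, the work surface at z = 0. Lengths are in m, angles in rad, forces in N, time in s.
With the tool pointing down it reaches from about 0.4 to 0.875 m from the base axis. Payload 6.5 kg.
Tool frame: the origin (TCP) lies midway between the tips of the shut fingers; the grasp point (between the pads) lies 19 mm behind it; z points along the fingers, y is the line along which they close (so a half turn about z gives the same grasp; the last joint's range is limited). The gripper opens to 88 mm and grips with 3 to 60 N. Pads are 18 mm wide; open, the fingers measure 123 mm over their backs; the gripper's body (75 mm by 187 mm) begins 45 mm behind the grasp point.
Start: joints at [1.222, 0.536, -0.004, 1.538, 0.003, 1.067, -0.071], TCP at [0.181, -0.624, 0.239] pointing down, gripper open.
Joint ranges: [-2.7, 2.7], [-0.37, 2.16], [-1.27, 1.26], [0.24, 2.4], [-1.31, 4.45], [0.19, 1.91], [-2.76, 2.76]. Speed limits (rad/s): [2.39, 2.39, 3.14, 3.14, 3.14, 3.14, 3.14].

## Interface

Orientations are given as a rotation vector (axis times angle).
In Python, from plant import arm gives the robot as it stands.
- The arm moves only by the shell command python3 -m pendant 'ROWS' [OPENING]. ROWS is JSON, a list that holds one entry, the list of rows, each a list of 4 numbers: the shift along the tool's x, y, z in cm, then the turn about the tool's z in rad. In form: [[[tx, ty, tz, turn], ...]]. A call has 1 to 20 rows; each row shifts and turns the commanded pose from where the row before left it, along the tool's axes as they then stand; what a row does not reach is not made up. A row lasts 1/8 s, in which the tool goes at most 62.5 mm and 10.7 degrees, less where a joint would pass 70% of its speed; a pose out of reach is approached as far as the arm can. A call with a gripper value outside its range is refused whole. OPENING is the finger opening in cm, from 0 to 8.81, set as the call begins (- or left out, the last holds). The fingers move at their own pace and stop on an object; the grip force is fixed at half the most. Time passes only in rows, so rows that do not move let the fingers close. It gives the time, the measured TCP pose, the force, the opening and the grip force at its end, in the units of the state.
- arm.get_state(): the state, without advancing time (a new reading comes with each control period).
- arm.get_image(name): name is "scene" or "top" or "wrist"; returns a dict with "pixels" (400x640x3 uint8, red, green, blue), "depth" (400x640 float32, m along the optical axis (not along the pixel's ray), 0 where there is no reading), "intrinsics" (3x3 intrinsics, pixels), "R" (3x3) and "t" (3): a world point X has camera coordinates R X + t. Camera axes: x right, y down, z forward; pixel columns grow to the right and rows downward; lengths in m; the calibration is good to about 2 mm. A picture is of the moment at which its call begins.
- arm.sign_off(): hands the job in; it is judged then, once.
Trained networks look in a picture, given as the dict that the camera call returned (one of the last four; its "shot" number tells which), for a name from the list of things; names that differ only in an ending like _2 or _b are one class to them, and where a whole thing is asked for, a point or a joint stands for the part that bears it (a point fixed in the world has none). Each returns a list of dicts, best first, with "conf" (0 to 1); they miss things now and then, are a little off and sometimes report something else, mostly with a low value. They report only what shows in the picture. A call takes as long as a camera call.
- arm.search_frame(picture, name): "uv" ([column, row] in pixels, amid what is visible of it).
- arm.mark_of(picture, name): "uv" ([column, row] in pixels: a listed point, or the origin of a listed thing).
The state is a dict: "clock": time; "joint_positions": joint angles; "dq": joint speeds; "joint_efforts": joint torques, N m; "position": TCP position; "ee_rot": TCP orientation; "wrist_force": force on the tool from outside, world axes, zero at the start; "wrist_torque": the same for the moment, N m; "width": finger opening in m; "grip_force": force on a finger pad.
Only numpy, scipy, OpenCV 4.12 (cv2) and the standard library are available. Lean on these libraries where they do the work, as an engineer would, in place of code of your own. Each camera call takes 0.05 s, during which the arm holds its last target. There are 200 camera calls.

## Task

Open the treat chest on the worktop: push in its release button until the T-handle springs out, turn the handle anticlockwise to its stop so that the lid is unfastened, then raise the lid by the handle until it stands well open on its own and let go. Do not force anything: press the button only as hard as its spring needs, do not lean on the handle once it meets its stop, and never heave at a lid that is still fastened.

Things in the scene. Friction and masses are not known exactly. Their poses are not given: they have to be found in the camera images.
- chest: The treat chest: a low pale enamelled steel box on rubber feet, 220 mm deep (x), 300 mm wide (y), 124 mm high to the top of its lid, with a low drop handle on each side, standing on the worktop with its front towards the robot. Origin: centre of its underside. Its x axis points from its front to its back (away from the robot), y to the left, z up. It is heavy and does not shift.
- button_top (a point): Centre of the top of the release button: a round bright-steel push button, 21 mm across, in a dark ring at the left end of the latch pan, 78 mm to the left (chest +y) of the handle's axis. It stands 10.5 mm above the pan. Axes as the chest's while the lid is shut.
- button (a joint): How far the button is pushed in (m): 0 out, hard stop at 0.0075. Sprung: about 2.5 N to start it, growing by 0.5 N per mm, and up to 4 N more for the friction of the catch that it draws. Somewhere between 6 and 7.1 mm in (it differs from latch to latch) it has drawn the catch clear, and the handle springs out and stays out.
- button_cap: The head of the release button (same part as the point button_top); origin 10.5 mm below its top.
- handle_grip (a point): Middle of the T-handle's bar: steel, 78 mm long, 16 mm wide, 14 mm high, with rounded edges. Stowed, it lies flush in a close-fitting recess of the pan, along the chest's y, and cannot be gripped or turned; sprung out, its middle is 24 mm above the pan and its underside 17 mm above it. y axis along the bar, z along the handle's shaft (up while the lid is shut).
- handle_out (a joint): How far the handle stands out of its pan (m): 0 stowed, 0.031 fully out. A spring (9 N stowed, 5 N out) pushes it out and keeps it out.
- handle_turn (a joint): Angle of the handle about its shaft (rad): 0 fastened (bar along the chest's y), growing anticlockwise seen from above. It first has to ride over a ridge (up to about 0.27 N m, round 0.2 to 0.4 rad), lets the lid go at about 0.95 and meets a solid stop somewhere between 1.15 and 1.50 (it is set differently on each latch and has to be felt: the torque rises steeply).
- t_bar: The T-handle's bar; origin on its shaft, 5 mm below handle_grip.
- cam: The steel cam under the lid that turns with the handle; its tongue points to the chest's front and lies under the keeper when fastened; its lug meets the stop post at the end of the turn. Origin on the handle's axis.
- keeper: The steel lip inside the chest's front wall that the cam hooks under, 36 mm in front of the handle's axis.
- cam_lug (a point): Point on the cam's stop lug, 12.5 mm from the handle's axis, under the lid (out of sight).
- stop_post: The stop post under the lid (out of sight) that the cam's lug meets at the end of the turn. Origin on the handle's axis.
- stop_point (a point): Middle of the stop post, 13.2 mm from the handle's axis, under the lid; 6.3 mm from cam_lug when the handle is at its stop.
- pan: The latch pan let into the lid near its front edge: a dark metal plate, 166 mm (chest y) by 54 mm, 4 mm proud of the lid, with the recess for the bar and the button. Origin on the handle's axis, 12 mm below the pan's top.
- lid_hinge (a point): Middle of the hinge line of the lid, at the chest's upper back edge, 172 mm behind the handle's axis and 12 mm below the pan's top; the line runs along the chest's y.
- lid (a joint): Opening angle of the lid (rad): 0 shut, front edge rising as it grows, end at 1.30. Stiff friction hinges (about 12 N at the handle to raise it) hold it at any angle. A rubber seal lifts it about 0.01 when it is unfastened.
- mug: Bystander: green and white tea mug, 78 mm across, 101 mm high, left of the chest. Origin: centre of its underside.
- spray_bottle: Bystander: short blue bottle with a green cap, 46 mm across, 84 mm high, close to the left side of the chest. Origin: centre of its underside.

How it is judged:
By the outcome, as a careful person would: the job done as asked, in the order asked, and still so for the second after the job is handed in, with the robot touching nothing.
It also fails if it takes over 72 s, if anything falls off the work surface, if the arm or the gripper's body presses on something with over 40 N, if the wrist force passes 120 N, or if a joint passes its speed limit or range.

## Working session

There is one attempt and no reset: what is moved stays moved. The work goes in short steps, Python scripts to look and compute and a shell command to move; the robot and the scene stay as the last step left them, time stands still between calls to the robot, and variables do not carry over. Pictures are saved under pics/ and viewed, at most 10 in all, crops included, and the job is handed in when it is done.

```bash
mkdir -p pics; ls
cat > h.py <<'E'
import numpy as np, cv2
from scipy.spatial.transform import Rotation as Ro
from plant import arm
def px2w(p,uv,z=None):
    K,R,t=map(np.array,(p["intrinsics"],p["R"],p["t"]))
    u,v=uv; ray=np.linalg.inv(K)@[u,v,1]
    if z is None:
        d=p["depth"][int(v)-2:int(v)+3,int(u)-2:int(u)+3]; d=np.median(d[d>0]); return R.T@(ray*d-t)
    o=-R.T@t; r=R.T@ray; return o+r*(z-o[2])/r[2]
def snap(n,f): 
    p=arm.get_image(n); cv2.imwrite("pics/"+f,p["pixels"][:,:,::-1]); return p
E
python3 - <<'E'
from h import *
for c in("top","scene"):
    p=snap(c,c+"1.png")
    for n in("button_top","handle_grip","lid_hinge","chest","mug","spray_bottle"):
        for m in arm.mark_of(p,n)[:2]:
            try:print(c,n,m["uv"],round(m["conf"],2),px2w(p,m["uv"]).round(4))
            except Exception as e:print(n,m,e)
s=arm.get_state();print(s)
print(Ro.from_rotvec(s["ee_rot"]).as_matrix().round(3))
E
```

```text
pics
top button_top [357.6, 214.8] 0.39 [0.4961 0.066  0.134 ]
top handle_grip [389.5, 204.7] 0.79 [ 0.5204 -0.0098  0.1217]
top lid_hinge [365.1, 139.6] 0.77 [7.152e-01 2.750e-02 1.000e-04]
top chest [375.5, 192.3] 0.63 [0.5502 0.0215 0.1198]
top mug [242.6, 266.1] 0.92 [0.3835 0.3426 0.035 ]
top mug [390.0, 209.5] 0.72 [ 0.5089 -0.0101  0.1242]
top spray_bottle [298.7, 205.0] 0.75 [0.5272 0.2022 0.0827]
scene handle_grip [374.3, 245.1] 0.55 [ 0.5112 -0.0107  0.1258]
scene lid_hinge [414.2, 191.8] 0.63 [0.6701 0.0295 0.1195]
scene lid_hinge [312.1, 211.5] 0.25 [0.4787 0.129  0.1203]
scene mug [224.5, 203.9] 0.6 [0.3758 0.3135 0.0592]
scene spray_bottle [313.2, 211.2] 0.74 [0.4808 0.1282 0.1202]
{'clock': 0.7, 'joint_positions': array([ 1.22177283,  0.53634834, -0.00442095,  1.53793279,  0.00260197,
        1.06727508, -0.07123589]), 'dq': array([ 1.59853755e-03, -1.06451303e-03, -1.73335258e-03,  1.59736738e-04,
        5.64743161e-04,  6.61040204e-05,  1.45168643e-03]), 'joint_efforts': array([ 2.65672334e-04, -5.70770001e+01,  9.89849679e-01, -2.51873875e+01,
       -5.63149864e-02,  1.09311228e-02,  1.63784864e-05]), 'position': array([ 0.18140288, -0.62416134,  0.23873638]), 'ee_rot': array([ 3.11018399e+00,  4.42803116e-01, -1.67154871e-05]), 'wrist_force': array([ 0.85890084, -0.1157742 ,  0.19967664]), 'wrist_torque': array([ 0.02965675, -0.0413497 ,  0.00052315]), 'grip_force': 0.0, 'width': 0.0880693947056389}
[[ 0.96   0.279 -0.   ]
 [ 0.279 -0.96  -0.   ]
 [-0.     0.    -1.   ]]
```

View pics/top1.png

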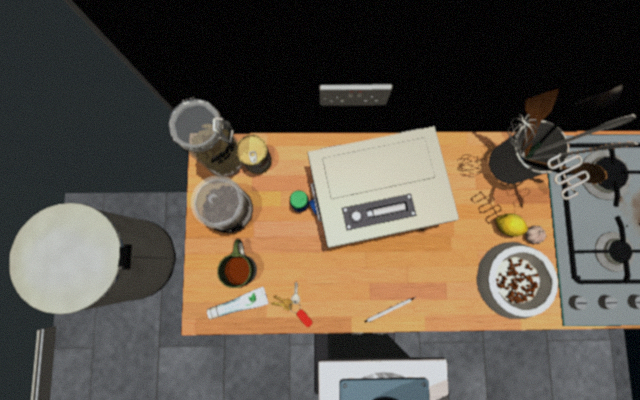

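View pics/scene1.png

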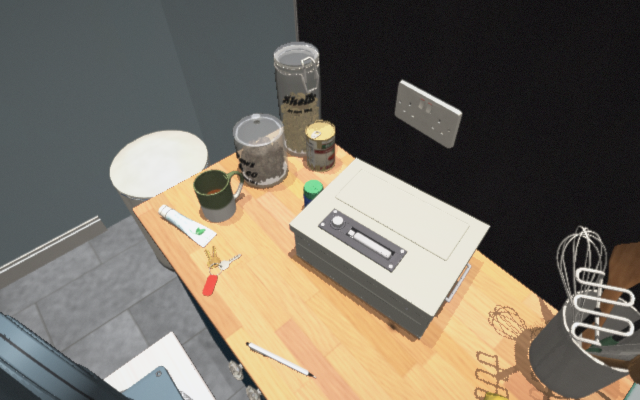

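The top view shows the pan at about (380,211), with the button at (357,215) on its left and the bar at (389,209). The scene view agrees: button (338,221), bar (374,243). The button-to-handle vector (-0.015, 0.076) is 78 mm long, as it should be, so the chest yaw is about 0.195. I'll move above the button and look from close by.

```bash
python3 -m pendant '[[[2.6,-3.0,-0.2,0],[2.6,-3.0,-0.2,0],[2.6,-3.0,-0.2,0],[2.6,-3.0,-0.2,0],[2.6,-3.0,-0.2,0],[2.6,-3.0,-0.2,0],[2.6,-3.0,-0.2,0],[2.6,-3.0,-0.2,0],[2.6,-3.0,-0.2,0],[2.6,-3.0,-0.2,0],[2.6,-3.0,-0.2,0],[2.6,-3.0,-0.2,0],[2.6,-3.0,-0.2,0],[2.6,-3.0,-0.2,0],[2.6,-3.0,-0.2,0],[2.6,-3.0,-0.2,0],[2.6,-3.0,-0.2,0],[2.6,-3.0,-0.2,0],[2.6,-3.0,-0.2,0]]]' 0
python3 -m pendant '[[[0,0,0,-0.165],[0,0,0,-0.165],[0,0,0,-0.165],[0,0,0,-0.165],[0,0,0,-0.165],[0,0,0,-0.165],[0,0,0,-0.165],[0,0,0,-0.165],[0,0,0,-0.165],[0,0,0,0],[0,0,0,0]]]'
cat > m.py <<'E'
from h import *
import sys
p=snap("wrist",sys.argv[1])
for n in("button_top","handle_grip"):
    for z in((0.1385,0.128) if n=="button_top" else (0.128,)):
      for m in arm.mark_of(p,n)[:2]: print(n,m["uv"],round(m["conf"],2),px2w(p,m["uv"],z).round(4),px2w(p,m["uv"]).round(4))
s=arm.get_state(); M=Ro.from_rotvec(s["ee_rot"]).as_matrix()
print(s["clock"],s["position"].round(4),s["wrist_force"].round(2),s["wrist_torque"].round(3),s["width"],"yaw x",np.arctan2(M[1,0],M[0,0]),M[:,2].round(3),s["joint_positions"].round(2))
E
python3 m.py w1.png
```

```text
clock: 3.08
position: [0.4972, 0.0621, 0.277]
ee_rot: [3.11, 0.442, 0.001]
wrist_force: [-0.3, -0.9, 0.0]
width: 0.0005
grip_force: 0.0
clock: 4.45
position: [0.4967, 0.0609, 0.2767]
ee_rot: [1.996, 2.426, 0.0]
wrist_force: [-0.3, -0.1, -0.1]
width: 0.0005
grip_force: 0.0
button_top [319.5, 183.5] 0.61 [0.4964 0.0701 0.1385] [0.4966 0.0693 0.1346]
button_top [319.5, 183.5] 0.61 [0.4969 0.068  0.128 ] [0.4966 0.0693 0.1346]
4.65 [0.4967 0.0611 0.2767] [-0.42 -0.38 -0.06] [-0.085 -0.039 -0.011] 0.0005148737033468145 yaw x 1.766769527737659 [ 0. -0. -1.] [ 0.39  0.32 -0.73  1.85  0.24  1.06 -0.24]
```

View pics/w1.png

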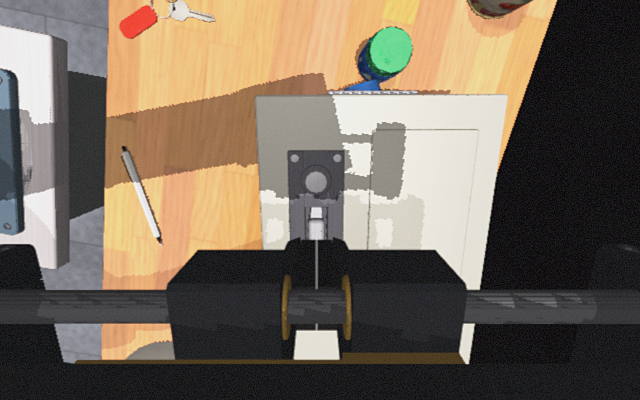

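The wrist view shows the button at about (316,182) in its pan, with the bar starting at (316,215). I'll refine the button from depth.

Run:
```python
from h import *
p=arm.get_image("wrist")
pts=[];uv=[]
for v in range(150,212):
    for u in range(285,350):
        if p["depth"][v,u]>0:
            K,R,t=map(np.array,(p["intrinsics"],p["R"],p["t"]));X=R.T@(np.linalg.inv(K)@[u,v,1]*p["depth"][v,u]-t);pts.append(X);uv.append((u,v))
pts=np.array(pts);uv=np.array(uv)
print(np.percentile(pts[:,2],[2,20,50,80,98]).round(4))
h=pts[:,2]>0.133
b=uv[h];print(h.sum(),b.min(0),b.max(0),np.median(pts[h],0).round(4),pts[h].mean(0).round(4))
g=p["pixels"].mean(2)[155:205,290:345]
c=cv2.HoughCircles(cv2.medianBlur(g.astype(np.uint8),3),cv2.HOUGH_GRADIENT,1,30,param1=80,param2=10,minRadius=7,maxRadius=16)
print(c); 
if c is not None: print(px2w(p,(c[0,0,0]+290,c[0,0,1]+155),0.1385))
```

```text
[0.119  0.1228 0.1241 0.1253 0.1351]
354 [306 171] [326 192] [0.4931 0.0704 0.1346] [0.493  0.0704 0.1346]
[[[24.5 26.5  9.4]]]
[0.49150696 0.0711172  0.1385    ]
```

```bash
python3 -m pendant '[[[0.5,-0.1,2,0],[0.5,-0.1,2,0],[0,0,2,0],[0,0,2,0],[0,0,2,0],[0,0,2,0],[0,0,0.6,0],[0,0,0,0],[0,0,0,0]]]'
python3 - <<'E'
from h import *
p=snap("wrist","w2.png"); snap("scene","s2.png")
s=arm.get_state();print(s["position"].round(4),s["wrist_force"].round(2))
E
```

```text
clock: 5.82
position: [0.4933, 0.0706, 0.1514]
ee_rot: [1.992, 2.428, 0.001]
wrist_force: [0.6, -0.6, 0.7]
width: 0.0004
grip_force: 0.0
[0.4932 0.0705 0.1514] [-0.23  0.12  0.62]
```

View pics/w2.png

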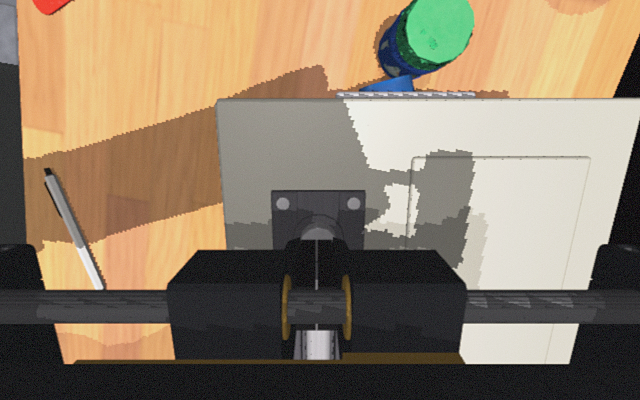

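The button shows at (318,230), just beyond the fingertips at (316,243) and in line with them. Now I'll approach and press in small steps.

```bash
python3 -m pendant '[[[0,0,0.5,0],[0,0,0.5,0],[0,0,0.4,0],[0,0,0,0],[0,0,0,0]]]'; for i in 1; do python3 -m pendant '[[[0,0,0.1,0],[0,0,0.1,0],[0,0,0.1,0],[0,0,0,0]]]'; done
python3 -m pendant '[[[0,0,0.1,0],[0,0,0.1,0],[0,0,0,0]]]'
```

```text
clock: 6.55
position: [0.4928, 0.0705, 0.1367]
ee_rot: [-1.992, -2.429, -0.0]
wrist_force: [0.3, 0.3, 0.6]
width: 0.0003
grip_force: 0.0
clock: 7.05
position: [0.4929, 0.0705, 0.1342]
ee_rot: [1.992, 2.429, -0.0]
wrist_force: [-2.0, -0.8, 5.7]
width: 0.0
grip_force: 2.9
clock: 7.42
position: [0.4929, 0.0705, 0.1322]
ee_rot: [1.992, 2.429, -0.0]
wrist_force: [-2.2, -1.7, 6.5]
width: 0.0002
grip_force: 3.3
```

```bash
python3 -m pendant '[[[0,0,0.1,0],[0,0,0.1,0],[0,0,0.1,0],[0,0,0,0]]]'
python3 -m pendant '[[[0,0,0.05,0],[0,0,0.05,0],[0,0,0,0]]]'
python3 - <<'E'
from h import *
p=arm.get_image("top")
for u,v in((389,209),(382,210),(396,208)): print(px2w(p,(u,v)).round(4))
E
```

```text
clock: 7.92
position: [0.4929, 0.0705, 0.1292]
ee_rot: [1.992, 2.429, -0.0]
wrist_force: [-1.8, -1.6, 5.5]
width: 0.0002
grip_force: 2.6
clock: 8.3
position: [0.4929, 0.0705, 0.1281]
ee_rot: [1.992, 2.429, -0.0]
wrist_force: [-1.6, -0.6, 5.3]
width: 0.0004
grip_force: 2.9
[0.4542 0.0677 0.5451]
[0.4543 0.075  0.5356]
[0.4542 0.0606 0.5541]
```

```bash
cat > g.py <<'E'
from h import *
import sys
p=snap("scene",sys.argv[1])
for m in arm.mark_of(p,"handle_grip")[:2]: print(m["uv"],round(m["conf"],2),px2w(p,m["uv"]).round(4),"z.148:",px2w(p,m["uv"],0.148).round(4))
img=p["pixels"][150:330,250:490]; cv2.imwrite("pics/"+sys.argv[1],cv2.resize(img,None,fx=3,fy=3)[:,:,::-1])
E
python3 g.py s3.png
```

```text
[374.0, 235.7] 0.69 [ 0.5096 -0.0082  0.1545] z.148: [ 0.5133 -0.0054  0.148 ]
```

View pics/s3.png

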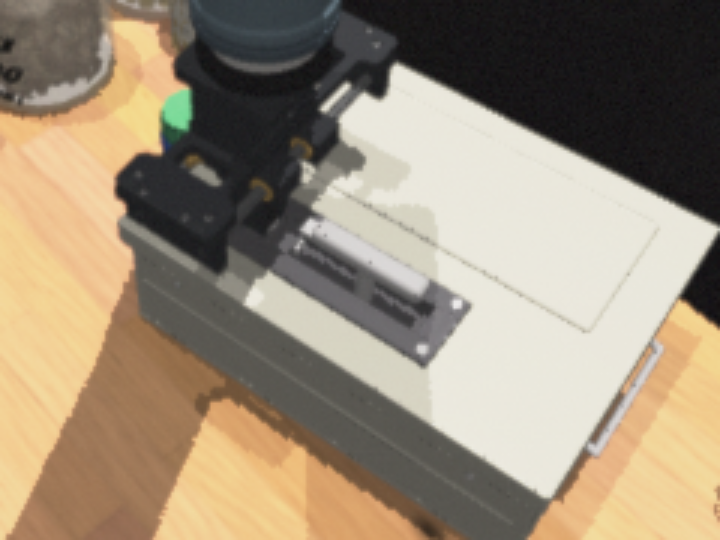

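The handle is out: bar from (305,230) to (425,290) in the crop, standing clear of the pan, with its top at z 0.1545 (0.124 + 0.031). Next I'll rise and locate the bar by depth.

```bash
python3 -m pendant '[[[0,0,-1,0],[0,0,-3,0],[0,0,-3,0],[0,0,-3,0],[-3,0,0,0],[-3,0,0,0],[-3,0,0,0],[-3,0,0,0],[-3,0,0,0],[-1,0,0,0],[0,0,0,0],[0,0,0,0]]]' 4
cat > b.py <<'E'
from h import *
for c in ("scene","wrist"):
    p=arm.get_image(c);K,R,t=map(np.array,(p["intrinsics"],p["R"],p["t"]))
    v,u=np.mgrid[0:400,0:640]; d=p["depth"]
    X=(np.linalg.inv(K)@np.stack([u.ravel(),v.ravel(),np.ones(u.size)])*d.ravel()-t[:,None]).T@R
    m=(d.ravel()>0)&(X[:,2]>0.149)&(X[:,2]<0.160)&(np.hypot(X[:,0]-.508,X[:,1]+.006)<0.06)
    Y=X[m]
    if len(Y)<20: print(c,len(Y));continue
    r=cv2.minAreaRect((Y[:,:2]*1000).astype(np.float32)); w=np.linalg.eigh(np.cov(Y[:,:2].T))[1][:,1]
    print(c,m.sum(),Y.mean(0).round(4),np.median(Y[:,2]),r,np.arctan2(-w[0]*np.sign(w[1]),abs(w[1])))
s=arm.get_state();print(s["clock"],s["position"].round(4))
E
python3 b.py
```

```text
clock: 9.95
position: [0.5239, -0.0848, 0.2279]
ee_rot: [-1.989, -2.431, -0.001]
wrist_force: [0.9, 0.0, -0.6]
width: 0.0398
grip_force: 0.0
scene 312 [ 0.5064 -0.0047  0.1545] 0.15489126921084895 ((508.6131896972656, -3.2451438903808594), (16.048721313476562, 83.75680541992188), 10.343522071838379) 0.15443304088015686
wrist 2886 [ 0.5082 -0.0058  0.1546] 0.15476694051658807 ((507.92242431640625, -4.2082366943359375), (16.00494956970215, 85.03286743164062), 11.303300857543945) 0.2016283460681634
10.05 [ 0.524  -0.085   0.2278]
```

```bash
python3 -m pendant '[[[2.7,0,0,0],[2.7,0,0,0],[2.7,0,0,0],[0,0,2.5,0],[0,0,2.5,0],[0,0,2.5,0],[0,0,2.0,0],[0,0,0,0],[0,0,0,0]]]' 4
python3 -m pendant '[[[0,0,0,0],[0,0,0,0],[0,0,0,0],[0,0,0,0]]]' 1
cat > st.py <<'E'
from h import *
s=arm.get_state(); M=Ro.from_rotvec(s["ee_rot"]).as_matrix()
print(s["clock"],s["position"].round(4),s["wrist_force"].round(2),s["wrist_torque"].round(3),round(s["width"],4),s["grip_force"],"yaw",round(np.arctan2(M[1,0],M[0,0]),3),s["joint_positions"].round(2))
E
python3 st.py
```

```text
clock: 11.18
position: [0.5087, -0.0065, 0.1335]
ee_rot: [1.991, 2.429, 0.001]
wrist_force: [0.8, -0.3, 0.4]
width: 0.04
grip_force: 0.0
clock: 11.68
position: [0.5097, -0.0068, 0.1333]
ee_rot: [1.991, 2.428, 0.004]
wrist_force: [4.9, 0.7, -0.3]
width: 0.0159
grip_force: 30.0
11.675 [ 0.5097 -0.0068  0.1333] [ 4.91  0.68 -0.33] [ 0.036 -1.037 -0.022] 0.0159 29.999800510704517 yaw 1.768 [ 0.41  0.53 -0.61  1.96  0.42  0.78 -0.25]
```

```bash
python3 -m pendant '[[[0,0.1,0,-0.05],[0,0,0,-0.1],[0,0,0,-0.1],[0,0,0,-0.1]]]'; python3 st.py
python3 -m pendant '[[[0,0,0,-0.1],[0,0,0,-0.1],[0,0,0,-0.1],[0,0,0,-0.1],[0,0,0,-0.1],[0,0,0,-0.1]]]'; python3 st.py
```

```text
clock: 12.18
position: [0.5098, -0.0069, 0.1332]
ee_rot: [1.535, 2.74, 0.001]
wrist_force: [4.1, 0.1, -2.0]
width: 0.0156
grip_force: 30.0
12.175 [ 0.5098 -0.0069  0.1332] [ 4.08  0.06 -2.  ] [ 0.068 -0.822 -0.352] 0.0156 30.000068172812462 yaw 2.12 [ 0.47  0.55 -0.69  1.96  0.48  0.8   0.05]
clock: 12.92
position: [0.5101, -0.0066, 0.1332]
ee_rot: [0.655, 3.071, 0.001]
wrist_force: [3.1, 1.0, 0.8]
width: 0.0155
grip_force: 30.0
12.925 [ 0.5101 -0.0066  0.1332] [3.14 0.98 0.8 ] [ 0.194 -0.825 -0.043] 0.0155 29.999930318444967 yaw 2.721 [ 0.57  0.6  -0.83  1.95  0.59  0.85  0.56]
```

```bash
python3 -m pendant '[[[0,0,0,-0.05],[0,0,0,-0.05],[0,0,0,-0.05],[0,0,0,0]]]' >/dev/null; python3 st.py
for i in 1; do python3 -m pendant '[[[0,0,0,-0.04],[0,0,0,0]]]' >/dev/null; python3 st.py; python3 -m pendant '[[[0,0,0,-0.04],[0,0,0,0]]]' >/dev/null; python3 st.py; done
```

```text
13.425 [ 0.5101 -0.0065  0.1332] [3.38 1.33 1.31] [ 0.192 -0.955  0.022] 0.0152 30.000008940696716 yaw 2.868 [ 0.59  0.61 -0.86  1.95  0.62  0.86  0.69]
13.675 [ 0.5101 -0.0065  0.1332] [4.37 1.   2.97] [ 0.315 -1.146  0.026] 0.0156 30.000203233212233 yaw 2.909 [ 0.59  0.62 -0.87  1.95  0.62  0.86  0.72]
13.925 [ 0.5101 -0.0065  0.1332] [5.36 0.93 3.26] [ 0.301 -1.208  0.064] 0.0156 30.00025860965252 yaw 2.949 [ 0.6   0.62 -0.88  1.95  0.63  0.87  0.76]
```

```bash
for i in 1; do python3 -m pendant '[[[0,0,0,-0.04],[0,0,0,0]]]' >/dev/null; python3 st.py; python3 -m pendant '[[[0,0,0,-0.04],[0,0,0,0]]]' >/dev/null; python3 st.py; done
```

```text
14.175 [ 0.5101 -0.0065  0.1332] [5.33 1.06 3.08] [ 0.285 -1.139 -0.014] 0.0156 30.000135116279125 yaw 2.989 [ 0.61  0.63 -0.89  1.95  0.64  0.87  0.79]
14.425 [ 0.5101 -0.0065  0.1332] [5.33 1.3  2.74] [ 0.346 -1.181 -0.046] 0.0159 30.000185016542673 yaw 3.029 [ 0.61  0.63 -0.9   1.95  0.65  0.87  0.83]
```

```bash
python3 -m pendant '[[[0,0,0,-0.03],[0,0,0,0]]]' >/dev/null; python3 st.py
```

```text
14.675 [ 0.5101 -0.0065  0.1332] [4.77 1.75 3.14] [ 0.316 -1.139  0.012] 0.0156 30.000180769711733 yaw 3.059 [ 0.62  0.63 -0.91  1.95  0.65  0.88  0.85]
```

```bash
python3 -m pendant '[[[0,0,0,-0.03],[0,0,0,0]]]' >/dev/null; python3 st.py
```

```text
14.925 [ 0.5101 -0.0064  0.1332] [4.78 2.68 2.18] [ 0.298 -1.2   -0.   ] 0.0154 30.000236202031374 yaw 3.089 [ 0.62  0.64 -0.91  1.95  0.66  0.88  0.88]
```

```bash
python3 -m pendant '[[[0,0,0,-0.03],[0,0,0,0]]]' >/dev/null; python3 st.py
```

```text
15.175 [ 0.5101 -0.0065  0.1332] [4.78 1.74 2.33] [ 0.333 -1.141 -0.013] 0.0156 30.000108294188976 yaw 3.119 [ 0.63  0.64 -0.92  1.95  0.66  0.88  0.9 ]
```

```bash
python3 -m pendant '[[[0,0,0,-0.03],[0,0,0,0]]]' >/dev/null; python3 st.py
```

```text
15.425 [ 0.5101 -0.0065  0.1332] [4.09 2.69 1.6 ] [ 0.297 -1.129  0.005] 0.0154 30.00017948448658 yaw -3.135 [ 0.63  0.64 -0.93  1.95  0.67  0.89  0.93]
```

```bash
python3 -m pendant '[[[0,0,0,-0.03],[0,0,0,0]]]' >/dev/null; python3 st.py
```

```text
15.675 [ 0.5101 -0.0065  0.1332] [5.4  2.45 2.28] [ 0.373 -1.204 -0.014] 0.0154 30.000193174928427 yaw -3.104 [ 0.63  0.65 -0.93  1.95  0.67  0.89  0.96]
```

```bash
python3 -m pendant '[[[0,0,0,-0.03],[0,0,0,0]]]' >/dev/null; python3 st.py
```

```text
15.925 [ 0.5101 -0.0064  0.1332] [4.87 1.53 3.1 ] [ 0.366 -1.173 -0.04 ] 0.0155 30.000227987766266 yaw -3.074 [ 0.64  0.65 -0.94  1.95  0.68  0.89  0.98]
```

```bash
python3 -m pendant '[[[0,0,0,-0.025],[0,0,0,0]]]' >/dev/null; python3 st.py
```

```text
16.175 [ 0.5102 -0.0064  0.1332] [5.16 0.78 1.99] [ 0.35  -1.168 -0.073] 0.0158 30.00023189932108 yaw -3.05 [ 0.64  0.65 -0.95  1.95  0.68  0.9   1.  ]
```

```bash
python3 -m pendant '[[[0,0,0,-0.025],[0,0,0,0]]]' >/dev/null; python3 st.py; python3 g.py s4.png
```

```text
16.425 [ 0.5101 -0.0064  0.1332] [3.84 2.25 2.38] [ 0.303 -1.17  -0.061] 0.0156 30.000137966126204 yaw -3.025 [ 0.65  0.65 -0.95  1.95  0.69  0.9   1.02]
[372.5, 240.3] 0.72 [ 0.5008 -0.0132  0.154 ] z.148: [ 0.5041 -0.0106  0.148 ]
[372.7, 236.9] 0.46 [ 0.4788 -0.0299  0.2034] z.148: [ 0.5096 -0.0057  0.148 ]
```

View pics/s4.png

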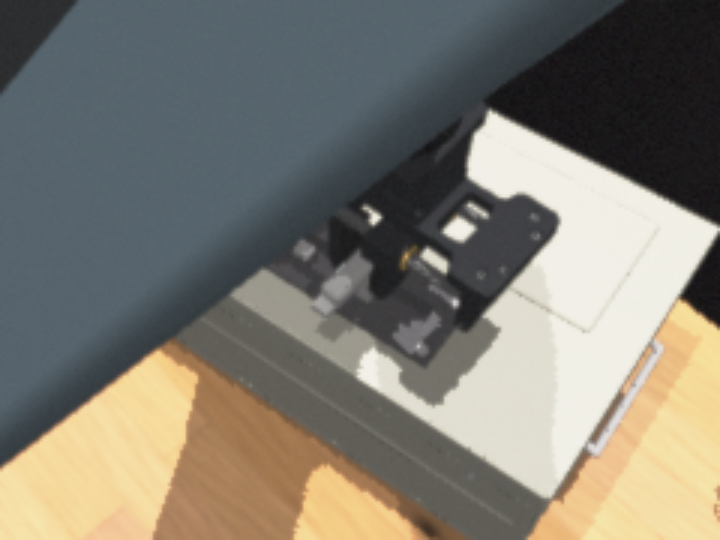

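The bar has turned with the gripper and now points towards the front, with its end at (330,290) in the crop. The stop must be very close.

```bash
python3 -m pendant '[[[0,0,0,-0.02],[0,0,0,0]]]' >/dev/null; python3 st.py
```

```text
16.775 [ 0.5101 -0.0064  0.1332] [5.03 1.87 2.2 ] [ 0.335 -1.209 -0.086] 0.0155 30.000165849924088 yaw -3.005 [ 0.65  0.66 -0.96  1.95  0.69  0.9   1.04]
```

```bash
python3 -m pendant '[[[0,0,0,-0.02],[0,0,0,0]]]' >/dev/null; python3 st.py
```

```text
17.025 [ 0.5101 -0.0064  0.1332] [4.98 2.02 1.9 ] [ 0.394 -1.181 -0.137] 0.0154 30.000248830765486 yaw -2.985 [ 0.65  0.66 -0.96  1.95  0.69  0.9   1.06]
```

```bash
python3 -m pendant '[[[0,0,0,-0.02],[0,0,0,0]]]' >/dev/null; python3 st.py
```

```text
17.275 [ 0.5102 -0.0064  0.1332] [4.96 1.79 2.1 ] [ 0.403 -1.198 -0.27 ] 0.0159 30.000083316117525 yaw -2.965 [ 0.65  0.66 -0.96  1.95  0.7   0.9   1.08]
```

```bash
python3 -m pendant '[[[0,0,0,-0.02],[0,0,0,0]]]' >/dev/null; python3 st.py
```

```text
17.525 [ 0.5102 -0.0064  0.1332] [5.24 2.38 2.36] [ 0.46  -1.238 -0.288] 0.0155 30.000172220170498 yaw -2.945 [ 0.66  0.66 -0.97  1.95  0.7   0.91  1.09]
```

The torque has climbed steeply to 0.29 N·m, so that is the stop. I'll back off slightly to unload it, then work out the lift arc.

```bash
python3 -m pendant '[[[0,0,0,0.03],[0,0,0,0.02],[0,0,0,0]]]'>/dev/null; python3 st.py; python3 -c "
import numpy as np
f=np.arange(0,1.21,.06);D=.172*(1-np.cos(f))+.036*np.sin(f);Z=.172*np.sin(f)+.036*(np.cos(f)-1)
for a,d,z in zip(f[1:],np.diff(D)*100,np.diff(Z)*100):print(round(a,2),[round(-d,2),round(-.05*d,2),round(-z,2)])"
```

```text
17.9 [ 0.5101 -0.0064  0.1332] [5.   1.99 2.06] [ 0.412 -1.278 -0.08 ] 0.0158 30.000300463289022 yaw -2.995 [ 0.65  0.66 -0.96  1.95  0.69  0.9   1.05]
0.06 [np.float64(-0.25), np.float64(-0.01), np.float64(-1.02)]
0.12 [np.float64(-0.31), np.float64(-0.02), np.float64(-1.01)]
0.18 [np.float64(-0.37), np.float64(-0.02), np.float64(-0.99)]
0.24 [np.float64(-0.43), np.float64(-0.02), np.float64(-0.96)]
0.3 [np.float64(-0.48), np.float64(-0.02), np.float64(-0.94)]
0.36 [np.float64(-0.54), np.float64(-0.03), np.float64(-0.91)]
0.42 [np.float64(-0.59), np.float64(-0.03), np.float64(-0.87)]
0.48 [np.float64(-0.64), np.float64(-0.03), np.float64(-0.84)]
0.54 [np.float64(-0.69), np.float64(-0.03), np.float64(-0.8)]
0.6 [np.float64(-0.74), np.float64(-0.04), np.float64(-0.75)]
0.66 [np.float64(-0.78), np.float64(-0.04), np.float64(-0.71)]
0.72 [np.float64(-0.82), np.float64(-0.04), np.float64(-0.66)]
0.78 [np.float64(-0.86), np.float64(-0.04), np.float64(-0.61)]
0.84 [np.float64(-0.9), np.float64(-0.04), np.float64(-0.56)]
0.9 [np.float64(-0.93), np.float64(-0.05), np.float64(-0.5)]
0.96 [np.float64(-0.96), np.float64(-0.05), np.float64(-0.44)]
1.02 [np.float64(-0.98), np.float64(-0.05), np.float64(-0.39)]
1.08 [np.float64(-1.0), np.float64(-0.05), np.float64(-0.33)]
1.14 [np.float64(-1.02), np.float64(-0.05), np.float64(-0.27)]
1.2 [np.float64(-1.03), np.float64(-0.05), np.float64(-0.2)]
```

```bash
python3 -m pendant '[[[-0.12,0,-0.5,0],[-0.13,0.01,-0.5,0],[0,0,0,0]]]'>/dev/null; python3 st.py
```

```text
18.275 [ 0.5114 -0.0061  0.1417] [  7.57   3.91 -10.57] [ 0.686 -1.518 -0.087] 0.0159 29.998224209994078 yaw -2.995 [ 0.66  0.65 -0.97  1.94  0.68  0.92  1.06]
```

```bash
python3 -m pendant '[[[-0.31,0.02,-1.01,0],[-0.37,0.02,-0.99,0],[-0.43,0.02,-0.96,0],[-0.48,0.02,-0.94,0],[0,0,0,0]]]'>/dev/null; python3 st.py; python3 g.py s5.png
```

```text
18.9 [ 0.5246 -0.0035  0.1806] [-6.19  1.31 -9.43] [ 0.323  1.215 -0.124] 0.0156 29.998409401159734 yaw -2.995 [ 0.67  0.62 -1.01  1.87  0.62  1.01  1.11]
[380.4, 216.3] 0.73 [ 0.5194 -0.0084  0.2028] z.148: [0.5539 0.0177 0.148 ]
[341.2, 204.8] 0.34 [0.4997 0.0682 0.1797] z.148: [0.5178 0.0869 0.148 ]
```

View pics/s5.png

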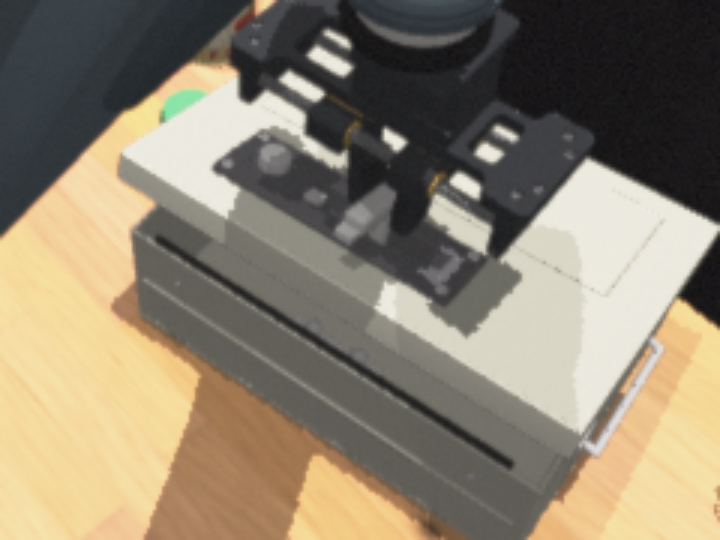

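The lid is rising with the handle, gripped at (370,205) in the crop, and the gap shows along the front at (330,340). I'll carry on along the arc.

```bash
python3 -m pendant '[[[-0.54,0.03,-0.91,0],[-0.59,0.03,-0.87,0],[-0.64,0.03,-0.84,0],[-0.69,0.03,-0.8,0],[-0.74,0.04,-0.75,0],[0,0,0,0]]]'>/dev/null; python3 st.py
```

```text
19.75 [0.555  0.0025 0.2224] [-10.06   0.33  -3.44] [-0.143  2.302 -0.08 ] 0.0158 29.999365098774433 yaw -2.995 [ 0.65  0.62 -1.03  1.76  0.58  1.11  1.15]
```

```bash
python3 -m pendant '[[[-0.78,0.04,-0.71,0],[-0.82,0.04,-0.66,0],[-0.86,0.04,-0.61,0],[-0.9,0.04,-0.56,0],[0,0,0,0]]]'>/dev/null; python3 st.py
python3 -m pendant '[[[-0.93,0.05,-0.5,0],[-0.96,0.05,-0.44,0],[0,0,0,0]]]'>/dev/null; python3 st.py
```

```text
20.375 [0.5881 0.0089 0.2482] [-12.55  -0.45   0.73] [-0.285  2.68  -0.09 ] 0.0158 29.999848902225494 yaw -2.994 [ 0.6   0.64 -1.02  1.65  0.58  1.2   1.16]
20.75 [0.6072 0.0127 0.2581] [-12.25  -1.5    1.34] [-0.42   2.563 -0.006] 0.0156 30.00010561197996 yaw -2.995 [ 0.57  0.66 -1.01  1.59  0.58  1.23  1.17]
```

```bash
python3 -m pendant '[[[-0.98,0.05,-0.39,0],[-1.0,0.05,-0.33,0],[-1.02,0.05,-0.27,0],[0,0,0,0]]]'>/dev/null; python3 st.py; python3 g.py s6.png
```

```text
21.25 [0.6378 0.0188 0.2687] [-9.44 -1.29  2.43] [-0.342  2.072 -0.027] 0.0157 30.000300257798358 yaw -2.995 [ 0.52  0.69 -0.99  1.5   0.59  1.28  1.18]
[419.5, 143.2] 0.57 [0.6196 0.0102 0.2968] z.148: [0.765  0.1017 0.148 ]
```

View pics/s6.png

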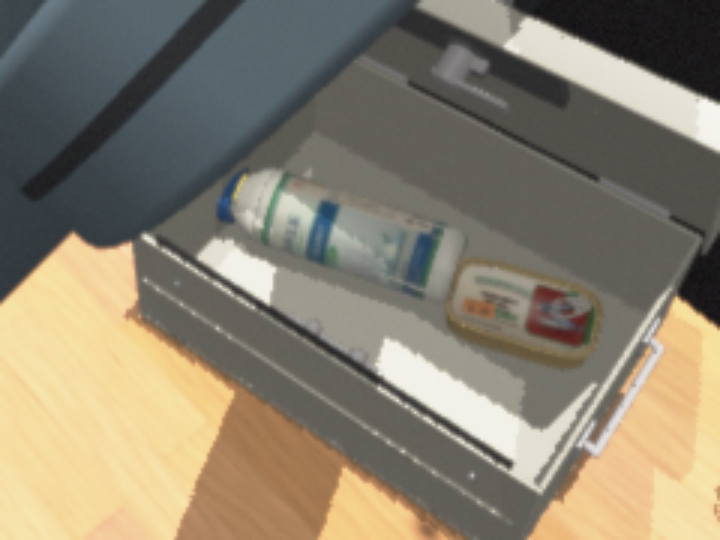

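The lid stands well open at about 1.1 rad, with the interior visible and the cam at (460,70) on the lid's underside. Now I'll let go and withdraw upwards.

```bash
python3 -m pendant '[[[0,0,0,0],[0,0,0,0],[0,0,0,0],[0,0,0,0]]]' 4 >/dev/null; python3 st.py
python3 -m pendant '[[[0,0,-1,0],[0,0,-2,0],[0,0,-3,0],[0,0,-3,0],[0,0,-3,0],[0,0,-3,0],[0,0,0,0],[0,0,0,0]]]'>/dev/null; python3 st.py; python3 g.py s7.png
```

```text
21.85 [0.64   0.019  0.2683] [-0.58 -0.2   0.06] [ 0.108 -0.139  0.035] 0.04 0.0 yaw -2.995 [ 0.53  0.69 -0.99  1.49  0.59  1.28  1.18]
22.85 [0.6395 0.0191 0.418 ] [-0.53 -0.21 -0.74] [ 0.067 -0.165 -0.026] 0.0397 0.0 yaw -2.995 [ 0.52  0.59 -1.05  1.28  0.5   1.55  1.26]
[417.5, 145.2] 0.6 [0.6186 0.0125 0.2914] z.148: [0.7567 0.1004 0.148 ]
[410.7, 170.9] 0.55 [ 0.5899 -0.0033  0.2617] z.148: [0.6862 0.0584 0.148 ]
```

View pics/s7.png

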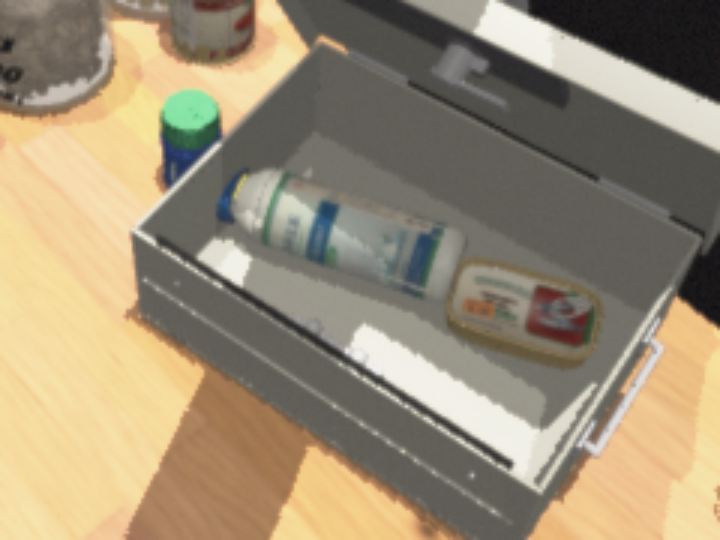

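The lid stands open by itself, the gripper is clear and touching nothing, and the spray bottle is where it was.

```bash
python3 -c "
from plant import arm
print(arm.sign_off())"
```

```text
the job is handed in; nothing more can be done
None
```

The treat chest is open and the job is handed in: button pressed, handle turned to its stop, lid raised to about 1.1 rad and standing on its own, with the gripper clear at about 23 s.

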